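# Lock the bayonet lid on the bean canister

### The job

Close the steel coffee-bean canister with the lid that has two tabs: drop it into the mouth with the tabs in the gaps between the lugs, press it lightly and twist it clockwise (seen from above) until it comes to its stop and is tight, then let go. Leave the plain round lid and the espresso cup where they are.

Things in the scene. Friction and masses are not known exactly. Their poses are not given: they have to be found in the camera images.
- lid_grip (a point): Bayonet lid on the worktop, 58 mm high, 0.18 kg: steel disc 60 mm across, 12 mm thick, with two opposite tabs at its underside (88 mm tip to tip, 20 wide, 6 thick) and a black bar handle (56 long, 14 wide, 22 high, 24 mm clear of the disc, on two end posts). The point is the bar's centre, 46 mm above the underside. x runs along bar and tabs, z up; a half turn makes no difference.
- canister: Steel canister, fixed, 124 mm across, 90 mm high; origin under its centre, z up. Two lugs in its mouth, level with the rim, leave 72 mm open between them; the two gaps beside them, 60 degrees wide, face its +x and -x. The lid enters with its tabs along x (6 mm or 10 degrees off still fits). Clockwise from above it turns about 75 degrees to a stop; the other way it is blocked.
- seat (a point): Centre of the top of the sprung rubber ring inside the canister, 74 mm above the canister's origin, where the lid's underside lands. The ring yields by 3 N/mm, at most 5 mm. The lugs' ramps draw the lid 2.5 mm down against it from 60 degrees of turn on, and it stays locked by itself; holding the lid pressed 3 mm down while turning makes the turn easy. Axes as the canister's; the point is fixed.
- plain_lid_grip (a point): The wrong lid, to be left alone: the same bar handle and height (58 mm) on a plain round disc 74 mm across without tabs. The point is the centre of its bar, 46 mm above its underside; x along the bar.
- cup: White espresso cup, 58 x 87 mm and 56 mm high, the nearer of two, a bystander beside the work; origin at the centre of its underside.
There are look-alikes about, which are no part of the job. Leave any purple look-alike of the part that bears lid_grip alone.

How it is judged:
At the end, for the whole second after the job is handed in: The tabbed lid lies in the canister's mouth, centred within 12 mm, level within 0.1 rad, held at least 1 mm down against the rubber ring (bar centre less than 119 mm above the canister's origin) and turned at least 55 degrees clockwise from where it entered; it stays so when released (horizontal distance between lid_grip and canister below 0.012 m and z of lid_grip in the frame of canister below 0.119 m and angle between lid_grip's own z axis and vertical below 0.1 rad and angle between the x axis of lid_grip and the x axis of canister, either way round above 0.96 rad); the robot touches nothing.
It fails at once if the plain lid is moved more than 30 mm (distance of plain_lid_grip from where it was at the start of the episode above 0.03 m).
It fails at once if the espresso cup is moved more than 30 mm (distance of cup from where it was at the start of the episode above 0.03 m).
It also fails if it takes over 38 s, if anything falls off the work surface, if the arm or the gripper's body presses on something with over 40 N, if the wrist force passes 120 N, or if a joint passes its speed limit or range.

### The arm

A 7-joint arm with a two-finger parallel gripper is mounted at the origin on a cart in front of the work surface, level with it; the furniture and walls round the work are solid. World frame = base frame: x ahead of the robot, y to its left, z up, the work surface at z = 0. Lengths are in m, angles in rad, forces in N, time in s.
With the tool pointing down it reaches from about 0.4 to 0.85 m from the base axis. Payload 10.4 kg.
Tool frame: the origin (TCP) lies on the front face of the gripper's body, between the roots of the fingers; the fingertips stand 73 mm ahead of it and the grasp point (between the pads) lies 54 mm ahead of it; z points along the fingers, y is the line along which they close (so a half turn about z gives the same grasp; the last joint's range is limited). The gripper opens to 85 mm and grips with 20 to 120 N. Pads are 22 mm wide; open, the fingers measure 114 mm over their backs; the gripper's body (76 mm by 85 mm) begins 54 mm behind the grasp point. The pads swing forward as they close: fully open they stand 13 mm farther back than shut.
Start: joints at [-1.226, 0.332, -0.065, 1.46, 0.022, 1.35, -0.088], TCP at [0.225, 0.583, 0.304] pointing down, gripper open.
Joint ranges: [-2.6, 2.6], [-0.5, 2.12], [-1.47, 1.34], [0.16, 2.42], [-1.27, 4.41], [0.06, 2.06], [-2.6, 2.6]. Speed limits (rad/s): [2.22, 2.22, 2.79, 2.79, 3.14, 3.14, 3.14].

### API

Orientations are given as a unit quaternion [x, y, z, w].
In Python, from workcell import manip gives the robot as it stands.
- The arm moves only by the shell command python3 -m jog 'ROWS' [FORCE]. ROWS is JSON, a list of rows, each an object with "grip": the gripper command: -1 is fully open, 1 is shut, values between are in proportion; "slide": the shift along the tool's x, y, z in cm, a list of three; "yaw": the turn about the tool's z in rad. A call has 1 to 8 rows; each row shifts and turns the commanded pose from where the row before left it, along the tool's axes as they then stand; what a row does not reach is not made up. A row lasts 1/10 s, in which the tool goes at most 50 mm and 8.59 degrees, less where a joint would pass 70% of its speed; a pose out of reach is approached as far as the arm can. A call with a gripper value outside its range is refused whole. The fingers move at their own pace and stop on an object; FORCE is the grip in N (left out, the last holds). Time passes only in rows, so rows that do not move let the fingers close. It gives the time, the measured TCP pose, the force, the opening and the grip force at its end, in the units of the state.
- manip.get_obs(): the state, without advancing time (a new reading comes with each control period).
- manip.camera(name): name is "scene" or "top"; returns the picture (384x512x3 uint8, blue, green, red); there is no depth.
- manip.calibration(name): a dict with "vfov" (degrees; the focal length in pixels is half the picture's height over the tangent of half this angle, whatever the lens; pixels are square), "cx", "cy" (the principal point, pixels), "camera_from_world" (4x4, takes a point from world to camera coordinates). Camera axes: x right, y down, z forward; pixel columns grow to the right and rows downward; lengths in m; the calibration is good to about 2 mm. A picture is of the moment at which its call begins. calibration takes no time and is no camera call.
- manip.hand_in(): hands the job in; it is judged then, once.
Trained networks look in the newest picture that a camera, given by its name, has taken for a name from the list of things; names that differ only in an ending like _2 or _b are one class to them, and where a whole thing is asked for, a point or a joint stands for the part that bears it (a point fixed in the world has none). Each returns a list of dicts, best first, with "conf" (0 to 1); they miss things now and then, are a little off and sometimes report something else, mostly with a low value. They report only what shows in the picture. A call takes as long as a camera call. They do not tell look-alikes from the thing itself.
- manip.masks_of(thing, camera): "region" (384x512 bool, what is visible of it) and "centre" ([column, row] in pixels, amid what is visible of it).
The state is a dict: "clock": time; "joint_pos": joint angles; "joint_velocities": joint speeds; "tau": joint torques, N m; "position": TCP position; "ee_rot": TCP orientation; "ft_force": force on the tool from outside, world axes, zero at the start; "torque": the same for the moment, N m; "grip_width": opening from 0.0 (shut) to 1.0 (fully open); "grasp_force": force on a finger pad.
Only numpy, scipy, OpenCV 4.12 (cv2) and the standard library are available. Lean on these libraries where they do the work, as an engineer would, in place of code of your own. Each camera call takes 0.05 s, during which the arm holds its last target. There are 200 camera calls.

## Working session

There is one attempt and no reset: what is moved stays moved. The work goes in short steps, Python scripts to look and compute and a shell command to move; the robot and the scene stay as the last step left them, time stands still between calls to the robot, and variables do not carry over. Pictures are saved under pics/ and viewed, at most 10 in all, crops included, and the job is handed in when it is done.

```bash
mkdir -p pics; ls; python3 - <<'E'
from workcell import manip
import cv2, numpy as np
o=manip.get_obs(); print({k:np.round(v,3).tolist() for k,v in o.items()})
ims=[]
for c in ("scene","top"):
    im=manip.camera(c); cv2.imwrite(f"pics/{c}0.png",im); k=manip.calibration(c); print(c,k["vfov"],k["cx"],k["cy"],np.round(k["camera_from_world"],3).tolist())
    for t in ("lid_grip","canister","plain_lid_grip","cup"):
        for m in manip.masks_of(t,c): print(c,t,round(m["conf"],2),np.round(m["centre"]),m["region"].sum(),[int(v) for v in cv2.boundingRect(m["region"].astype(np.uint8))])
    ims.append(im)
E
```

```text
pics
{'clock': 0.0, 'joint_pos': [-1.226, 0.333, -0.065, 1.461, 0.022, 1.35, -0.089], 'joint_velocities': [0.002, 0.002, -0.002, -0.002, 0.0, -0.001, 0.0], 'tau': [-0.002, -62.543, 0.048, -39.161, 0.016, 0.01, -0.0], 'position': [0.225, 0.583, 0.303], 'ee_rot': [0.183, 0.983, -0.001, -0.0], 'ft_force': [0.293, -0.894, 1.186], 'torque': [-0.026, -0.05, -0.008], 'grasp_force': 0.0, 'grip_width': 1.001}
scene 53.94342385715203 262.808273609864 194.24164510972804 [[-0.827, -0.562, -0.005, 0.562], [-0.258, 0.387, -0.886, 0.108], [0.499, -0.731, -0.465, 1.129], [0.0, 0.0, 0.0, 1.0]]
scene lid_grip 0.77 [229. 282.] 680 [209, 264, 32, 34]
scene lid_grip 0.44 [298. 206.] 185 [286, 196, 17, 16]
scene canister 0.85 [247. 219.] 773 [239, 192, 42, 45]
scene plain_lid_grip 0.7 [330. 181.] 239 [323, 167, 17, 20]
scene plain_lid_grip 0.38 [296. 206.] 142 [287, 198, 16, 13]
top 55.98255224008228 255.3647758982315 189.25694036812095 [[-0.023, -1.0, -0.003, 0.234], [-0.986, 0.023, -0.163, 0.517], [0.163, -0.001, -0.987, 1.069], [0.0, 0.0, 0.0, 1.0]]
top lid_grip 0.84 [317. 190.] 292 [306, 183, 26, 16]
top lid_grip 0.68 [284. 210.] 333 [278, 196, 19, 28]
top lid_grip 0.67 [236. 196.] 1386 [214, 177, 42, 43]
top lid_grip 0.65 [148. 230.] 356 [133, 222, 28, 20]
top canister 0.73 [237. 200.] 1447 [214, 177, 41, 45]
top plain_lid_grip 0.65 [362. 213.] 455 [349, 202, 24, 24]
top cup 0.72 [275. 155.] 340 [263, 143, 20, 25]
```

```bash
python3 - <<'E'
import cv2
a=cv2.imread("pics/top0.png"); cv2.imwrite("pics/top0c.png",cv2.resize(a[110:290,110:400],None,fx=2.75,fy=2.75,interpolation=cv2.INTER_CUBIC))
E
```

```text
(no output)
```

View pics/top0c.png

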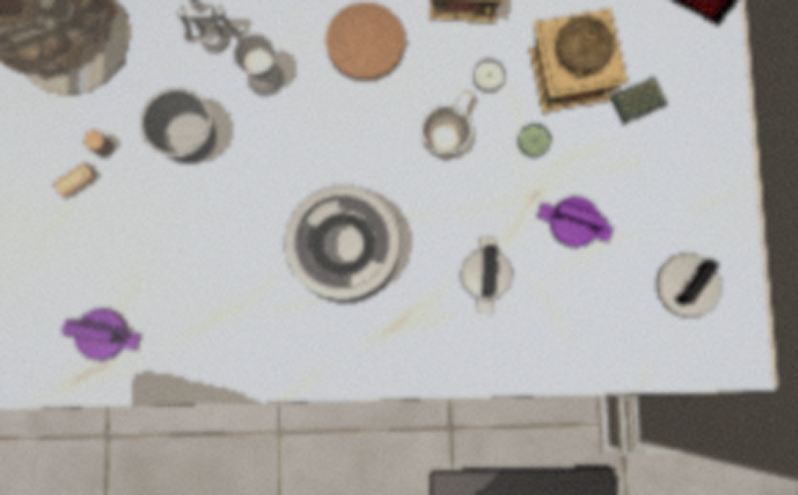

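View pics/scene0.png

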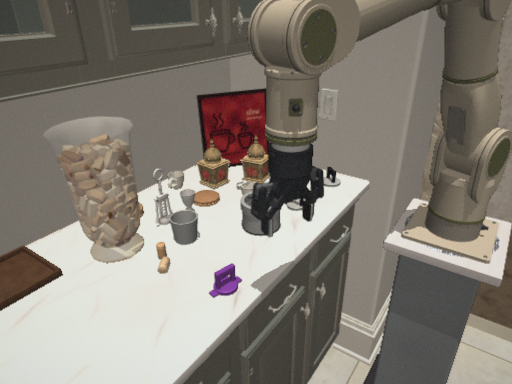

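The top picture has four lid candidates. The steel and black one at full pixels (287,209) has two light tabs along the image's vertical, so it fits. The plain round one at (361,214) has no tabs. The purple ones at (319,191) and (147,231) are the look-alikes to leave alone. The canister is at (236,198). I'll confirm in one enlarged, rectified crop.

```bash
cat > h.py <<'E'
from workcell import manip
import cv2, numpy as np
def cam(c):
    k=manip.calibration(c); f=192/np.tan(np.radians(k["vfov"]/2)); return f,k["cx"],k["cy"],np.array(k["camera_from_world"])
def proj(c,P):
    f,cx,cy,T=cam(c); q=np.asarray(P)@T[:3,:3].T+T[:3,3]; return np.stack([cx+f*q[...,0]/q[...,2],cy+f*q[...,1]/q[...,2]],-1)
def back(c,uv,z):
    f,cx,cy,T=cam(c); d=T[:3,:3].T@np.array([(uv[0]-cx)/f,(uv[1]-cy)/f,1]); o=-T[:3,:3].T@T[:3,3]; return (o+d*(z-o[2])/d[2])[:2]
def rect(c,im,x,y,z,half=.08,n=380):
    # picture: up = +x, right = -y
    s=np.linspace(half,-half,n); X,Y=np.meshgrid(x+s,y+s,indexing="ij")
    p=proj(c,np.stack([X,Y,np.full_like(X,z)],-1)).astype(np.float32); return cv2.remap(im,p[...,0],p[...,1],cv2.INTER_CUBIC)
E
python3 - <<'E'
from h import *
im=cv2.imread("pics/top0.png")
l=back("top",(287,209),.012); c=back("top",(236,198),.09); print("lid",l,"can",c,"plain",back("top",(361,214),.012),"cup",back("top",(272,158),.056))
out=[]
for p,z in((l,.012),(c,.09)):
    r=rect("top",im,*p,z); 
    for i in range(1,16): cv2.line(r,(0,i*380//16),(6,i*380//16),(0,0,255),1); cv2.line(r,(i*380//16,0),(i*380//16,6),(0,0,255),1)
    out.append(r)
cv2.imwrite("pics/rect1.png",np.hstack(out))
E
```

```text
lid [0.46275429 0.12375571] can [0.49026526 0.27897429] plain [ 0.44168833 -0.10692802] cup [0.6170501  0.16798793]
```

View pics/rect1.png

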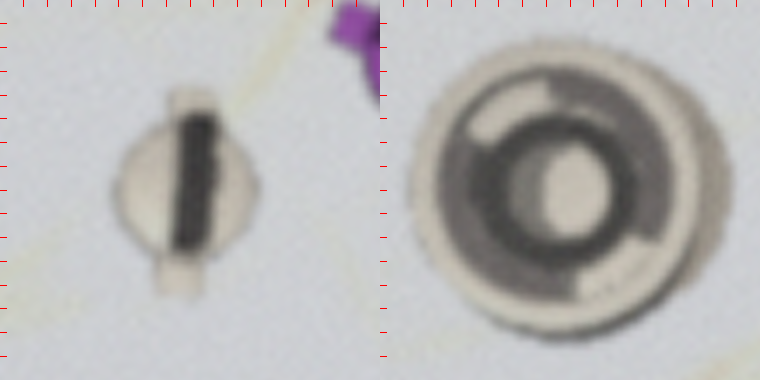

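The left half confirms the steel disc with two light tabs, tips at crop (193,93) and (179,293). The lid is therefore at about (0.4625, 0.1255), yaw -4°. In the right half the canister centre is at about (558,186), i.e. world (0.492, 0.284). Its two 60° gaps, the light segments at (510,110) and (620,270), put its x axis at about +33°. Next I move above the lid.

```bash
python3 -m jog '[{"grip":-1,"slide":[-3,-2.6,0],"yaw":0},{"grip":-1,"slide":[-3,-2.6,0],"yaw":0},{"grip":-1,"slide":[-3,-2.6,0],"yaw":0},{"grip":-1,"slide":[-3,-2.6,0],"yaw":0},{"grip":-1,"slide":[-3,-2.6,0],"yaw":0},{"grip":-1,"slide":[-3,-2.6,0],"yaw":0},{"grip":-1,"slide":[-3,-2.6,0],"yaw":0}]' 80
```

```text
clock: 1.2
position: [0.3558, 0.3363, 0.3041]
ee_rot: [0.183, 0.983, 0.0, 0.0]
ft_force: [0.8, -0.2, -0.1]
grip_width: 1.004
grasp_force: 0.0
```

```bash
python3 -m jog '[{"grip":-1,"slide":[-3,-2.6,0],"yaw":0},{"grip":-1,"slide":[-3,-2.6,0],"yaw":0},{"grip":-1,"slide":[-3,-2.6,0],"yaw":0},{"grip":-1,"slide":[-3,-2.6,0],"yaw":0},{"grip":-1,"slide":[-3,-2.6,0],"yaw":0},{"grip":-1,"slide":[-2.6,-2.6,0],"yaw":-0.1},{"grip":-1,"slide":[0,0,0],"yaw":-0.1},{"grip":-1,"slide":[0,0,0],"yaw":-0.1}]'; python3 -m jog '[{"grip":-1,"slide":[0,0,0],"yaw":0},{"grip":-1,"slide":[0,0,0],"yaw":0}]'
```

```text
clock: 2.0
position: [0.4638, 0.1278, 0.3041]
ee_rot: [0.033, 0.999, 0.0, 0.0]
ft_force: [0.5, 1.0, -0.3]
grip_width: 0.998
grasp_force: 0.0
clock: 2.2
position: [0.4633, 0.1292, 0.304]
ee_rot: [0.035, 0.999, 0.0, 0.0]
ft_force: [-1.1, 0.5, 0.5]
grip_width: 1.002
grasp_force: 0.0
```

```bash
python3 -m jog '[{"grip":-1,"slide":[0,-0.4,4],"yaw":0},{"grip":-1,"slide":[0,0,4],"yaw":0},{"grip":-1,"slide":[0,0,4],"yaw":0},{"grip":-1,"slide":[0,0,4],"yaw":0},{"grip":-1,"slide":[0,0,2.4],"yaw":0},{"grip":-1,"slide":[0,0,2],"yaw":0},{"grip":-1,"slide":[0,0,0],"yaw":0}]'; python3 - <<'E'
from h import *
im=manip.camera("scene"); p=proj("scene",[.4625,.1255,.046]).astype(int); print(p)
x,y=p; cv2.imwrite("pics/pre.png",cv2.resize(im[max(0,y-60):y+60,x-80:x+80],None,fx=4.5,fy=4.5,interpolation=cv2.INTER_CUBIC))
E
```

```text
clock: 2.9
position: [0.4616, 0.1248, 0.0977]
ee_rot: [0.035, 0.999, -0.001, -0.002]
ft_force: [0.2, 1.0, 1.0]
grip_width: 0.997
grasp_force: 0.0
[295 193]
```

View pics/pre.png

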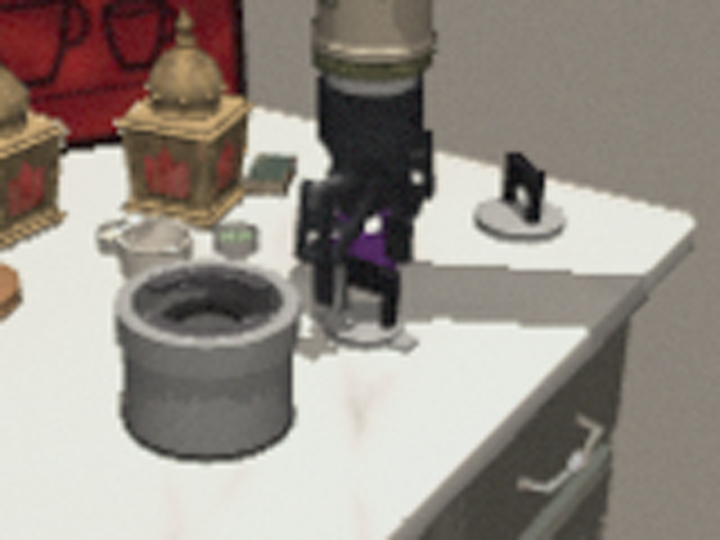

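The open fingers straddle the tabbed lid's bar at crop (362,285), with the plain lid far off at (520,200). I close and lift.

```bash
python3 -m jog '[{"grip":1,"slide":[0,0,0],"yaw":0},{"grip":1,"slide":[0,0,0],"yaw":0},{"grip":1,"slide":[0,0,0],"yaw":0},{"grip":1,"slide":[0,0,0],"yaw":0},{"grip":1,"slide":[0,0,0],"yaw":0},{"grip":1,"slide":[0,0,0],"yaw":0},{"grip":1,"slide":[0,0,0],"yaw":0},{"grip":1,"slide":[0,0,0],"yaw":0}]' 80; python3 -m jog '[{"grip":1,"slide":[0,0,-2],"yaw":0},{"grip":1,"slide":[0,0,-4],"yaw":0},{"grip":1,"slide":[0,0,-4],"yaw":0},{"grip":1,"slide":[0,0,-4],"yaw":0},{"grip":1,"slide":[0,0,-1],"yaw":0},{"grip":1,"slide":[0,0,0],"yaw":0},{"grip":1,"slide":[0,0,0],"yaw":0}]'
```

```text
clock: 3.75
position: [0.4633, 0.1253, 0.1002]
ee_rot: [0.034, 0.999, 0.0, 0.0]
ft_force: [-1.7, 0.5, 6.1]
grip_width: 0.15
grasp_force: 78.5
clock: 4.45
position: [0.4625, 0.1248, 0.2484]
ee_rot: [0.034, 0.999, -0.0, -0.001]
ft_force: [-0.1, 0.0, -2.3]
grip_width: 0.151
grasp_force: 78.4
```

```bash
python3 - <<'E'
from h import *
im=manip.camera("top"); cv2.imwrite("pics/top2.png",im)
r=rect("top",im,.492,.284,.09,.08,400); g=cv2.GaussianBlur(cv2.cvtColor(r,6),(0,0),2)  # .4 mm/px
for a,b in((115,130),(148,160)):
    c=cv2.HoughCircles(g,cv2.HOUGH_GRADIENT_ALT,1.5,5,param1=80,param2=.3,minRadius=a,maxRadius=b)
    if c is not None:
        for q in c[0][:3]: print("circle",.492+(199.5-q[1])*.0004,.284+(199.5-q[0])*.0004,q[2]*.4)
pol=cv2.warpPolar(g,(160,360),(199.5,199.5),160,cv2.WARP_POLAR_LINEAR)[:,98:112].mean(1)
world=lambda i:(-(i)-90)%360   # polar angle clockwise from image right(-y) -> world yaw
print([(world(i),int(pol[i:i+10].mean())) for i in range(0,360,10)])
l=rect("top",im,.4625,.1255,.161,.08,400)
cv2.imwrite("pics/rect2.png",np.hstack([l,r]))
E
```

```text
[(270, 101), (260, 101), (250, 102), (240, 157), (230, 188), (220, 190), (210, 189), (200, 178), (190, 119), (180, 103), (170, 104), (160, 101), (150, 102), (140, 105), (130, 104), (120, 104), (110, 103), (100, 99), (90, 100), (80, 102), (70, 107), (60, 162), (50, 175), (40, 175), (30, 175), (20, 170), (10, 133), (0, 101), (350, 99), (340, 99), (330, 99), (320, 98), (310, 100), (300, 99), (290, 100), (280, 96)]
```

View pics/rect2.png

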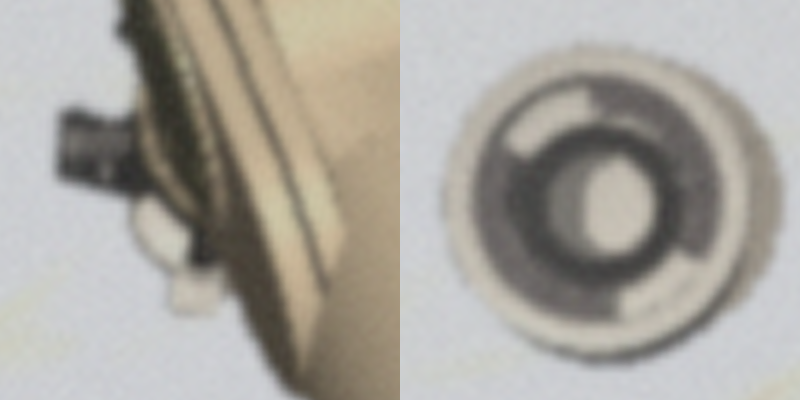

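The right panel puts the canister's rim centre at about (598,199), so (0.4925, 0.2845), and the gap axis at +33°. The left panel shows the held lid's tab at (195,290), on axis to within 2 mm. I carry it over and turn to match.

```bash
python3 -m jog '[{"grip":1,"slide":[-0.4,3.2,0],"yaw":0},{"grip":1,"slide":[-0.4,3.2,0],"yaw":0},{"grip":1,"slide":[-0.4,3.2,0],"yaw":0},{"grip":1,"slide":[-0.4,3.2,0],"yaw":0},{"grip":1,"slide":[-0.3,3.3,0],"yaw":0},{"grip":1,"slide":[0,0,0],"yaw":-0.13},{"grip":1,"slide":[0,0,0],"yaw":-0.13},{"grip":1,"slide":[0,0,0],"yaw":-0.13}]'; python3 -m jog '[{"grip":1,"slide":[0,0,0],"yaw":-0.13},{"grip":1,"slide":[0,0,0],"yaw":-0.12},{"grip":1,"slide":[0,0,0],"yaw":0},{"grip":1,"slide":[0,0,0],"yaw":0},{"grip":1,"slide":[0,0,0],"yaw":0}]'; python3 - <<'E'
from h import *
o=manip.get_obs(); print(np.round(o["position"],4),np.round(o["joint_pos"],2)); q=o["ee_rot"]; y=2*np.arctan2(q[1],q[0]); print("toolx yaw",np.degrees(y)%360)
e=np.array([.4925,.2845])-o["position"][:2]; print("cm along tool x,y",100*e@[np.cos(y),np.sin(y)],100*e@[np.sin(y),-np.cos(y)])
E
```

```text
clock: 5.3
position: [0.4923, 0.2842, 0.2474]
ee_rot: [-0.163, 0.987, -0.001, -0.002]
ft_force: [-0.2, 0.2, -2.7]
grip_width: 0.151
grasp_force: 78.5
clock: 5.8
position: [0.4928, 0.2842, 0.2491]
ee_rot: [-0.281, 0.96, -0.0, -0.001]
ft_force: [-1.1, -0.4, -2.3]
grip_width: 0.153
grasp_force: 78.4
[0.4928 0.2842 0.2491] [-0.76  0.24  0.18  1.7  -0.05  1.21  1.57]
toolx yaw 212.62179863174453
cm along tool x,y 0.008285538844919397 0.036842230203464846
```

```bash
python3 -m jog '[{"grip":1,"slide":[0,0,1.5],"yaw":0},{"grip":1,"slide":[0,0,2],"yaw":0},{"grip":1,"slide":[0,0,1.5],"yaw":0},{"grip":1,"slide":[0,0,0],"yaw":0},{"grip":1,"slide":[0,0,0],"yaw":0}]'; python3 - <<'E'
from h import *
im=manip.camera("scene"); x,y=proj("scene",[.4925,.2845,.1]).astype(int); print(x,y)
t=manip.camera("top"); r=rect("top",t,.4925,.2845,.1,.08,400)
cv2.imwrite("pics/pre2.png",np.hstack([cv2.resize(im[y-40:y+40,x-40:x+40],(400,400),interpolation=cv2.INTER_CUBIC),r]))
E
```

```text
clock: 6.3
position: [0.4929, 0.2844, 0.1997]
ee_rot: [-0.282, 0.959, -0.0, -0.0]
ft_force: [0.5, 0.1, -1.4]
grip_width: 0.149
grasp_force: 78.4
260 195
```

View pics/pre2.png

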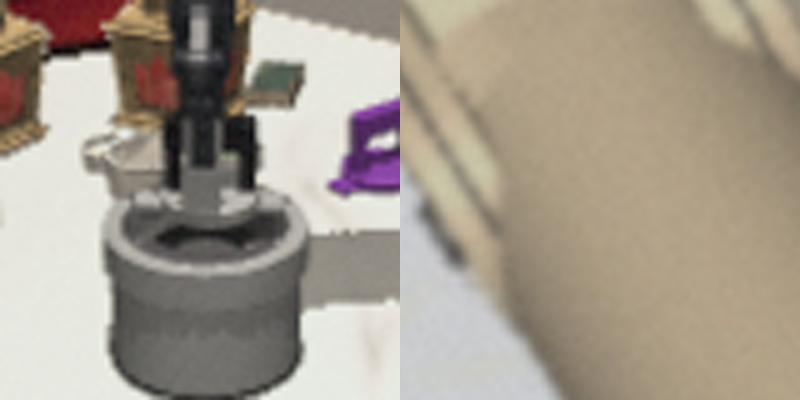

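The lid hovers over the mouth, its tabs at crop (150,200) and (243,203), and the rim spans x 105–308. I check these against projections.

```bash
python3 - <<'E'
from h import *
x0,y0=220,155
f=lambda P:np.round((proj("scene",P)-[x0,y0])*5+2).tolist()
c=np.array([.4925,.2845]); a=np.radians(np.arange(360))
ring=np.stack([c[0]+.062*np.cos(a),c[1]+.062*np.sin(a),0*a+.09],-1); p=(proj("scene",ring)-[x0,y0])*5+2
print("rim bbox",p.min(0),p.max(0),"ctr",f([*c,.09]))
u=np.array([np.cos(np.radians(32.6)),np.sin(np.radians(32.6))])
for s in(1,-1): print("tab",f([*(c+s*.037*u),.103]))
print("disc",f([*c,.106])); print("mm per 10 crop px: dx,dy world", f([c[0]+.005,c[1],.1]),f([c[0],c[1]+.005,.1]),f([*c,.1]))
E
```

```text
rim bbox [102.40529555 170.28769969] [310.60292577 268.99696713] ctr [207.0, 217.0]
tab [144.0, 197.0]
tab [269.0, 198.0]
disc [206.0, 193.0]
mm per 10 crop px: dx,dy world [199.0, 200.0] [202.0, 206.0] [206.0, 202.0]
```

```bash
python3 - <<'E'
from h import *
im=manip.camera("scene"); r=cv2.resize(im[175:215,235:285],None,fx=14,fy=14,interpolation=cv2.INTER_CUBIC)
c=np.array([.4925,.2845]); u=np.array([np.cos(np.radians(32.6)),np.sin(np.radians(32.6))]); v=np.array([-u[1],u[0]])
pts=[c+u*a+v*b for a,b in((.044,.01),(.044,-.01),(-.044,-.01),(-.044,.01))]
for p in pts: cv2.circle(r,tuple(((proj("scene",[*p,.103])-[235,175])*14+7).astype(int).tolist()),4,(0,0,255),-1)
cv2.imwrite("pics/zoom.png",r)
E
```

```text
(no output)
```

View pics/zoom.png

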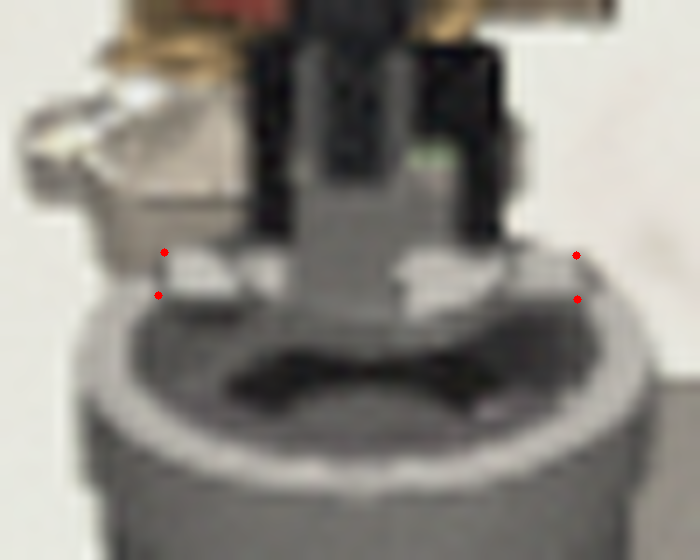

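The lid's tab tips at (165,273) and (577,275) match the predicted red dots, so it is centred and aligned. I lower it.

```bash
python3 -m jog '[{"grip":1,"slide":[0,0,0.6],"yaw":0},{"grip":1,"slide":[0,0,0.6],"yaw":0},{"grip":1,"slide":[0,0,0.6],"yaw":0},{"grip":1,"slide":[0,0,0.6],"yaw":0},{"grip":1,"slide":[0,0,0],"yaw":0},{"grip":1,"slide":[0,0,0],"yaw":0}]'
```

```text
clock: 7.05
position: [0.4929, 0.2843, 0.1757]
ee_rot: [-0.282, 0.959, -0.0, -0.0]
ft_force: [0.6, -0.7, -0.4]
grip_width: 0.148
grasp_force: 78.4
```

It is 15 mm below the rim without contact, so the tabs are in the gaps. I press 3 mm into the ring.

```bash
python3 -m jog '[{"grip":1,"slide":[0,0,0.2],"yaw":0},{"grip":1,"slide":[0,0,0.3],"yaw":0},{"grip":1,"slide":[0,0,0],"yaw":0},{"grip":1,"slide":[0,0,0],"yaw":0}]' 110
```

```text
clock: 7.45
position: [0.4933, 0.2846, 0.1717]
ee_rot: [-0.282, 0.959, 0.0, 0.001]
ft_force: [-1.5, -0.4, 6.2]
grip_width: 0.143
grasp_force: 110.4
```

```bash
python3 -m jog '[{"grip":1,"slide":[0,0,0.1],"yaw":0},{"grip":1,"slide":[0,0,0],"yaw":0.08},{"grip":1,"slide":[0,0,0],"yaw":0.1},{"grip":1,"slide":[0,0,0],"yaw":0.1},{"grip":1,"slide":[0,0,0],"yaw":0.1},{"grip":1,"slide":[0,0,0],"yaw":0.1},{"grip":1,"slide":[0,0,0],"yaw":0.1},{"grip":1,"slide":[0,0,0],"yaw":0}]'; python3 -c "
from h import *
o=manip.get_obs(); q=o['ee_rot']; print(np.degrees(2*np.arctan2(q[1],q[0]))%360, o['torque'])"
```

```text
clock: 8.25
position: [0.494, 0.2846, 0.1712]
ee_rot: [0.006, 1.0, 0.001, 0.001]
ft_force: [0.5, -0.3, 6.8]
grip_width: 0.146
grasp_force: 110.4
179.3325559876319 [-0.26003553 -0.07179632 -0.03772677]
```

Turning freely, 33° so far. I continue to the stop.

```bash
python3 -m jog '[{"grip":1,"slide":[0,0,0],"yaw":0.1},{"grip":1,"slide":[0,0,0],"yaw":0.1},{"grip":1,"slide":[0,0,0],"yaw":0.1},{"grip":1,"slide":[0,0,0],"yaw":0.1},{"grip":1,"slide":[0,0,0],"yaw":0.1},{"grip":1,"slide":[0,0,0],"yaw":0.1},{"grip":1,"slide":[0,0,0],"yaw":0}]'; python3 -c "
from h import *
o=manip.get_obs(); q=o['ee_rot']; print(np.degrees(2*np.arctan2(q[1],q[0]))%360, o['torque'])"
```

```text
clock: 8.95
position: [0.4939, 0.2846, 0.1711]
ee_rot: [0.301, 0.954, 0.001, 0.001]
ft_force: [0.6, -1.1, 6.8]
grip_width: 0.148
grasp_force: 110.5
144.95789215853722 [-0.37475618  0.10534491 -0.07222057]
```

```bash
python3 -m jog '[{"grip":1,"slide":[0,0,0],"yaw":0.06},{"grip":1,"slide":[0,0,0],"yaw":0.05},{"grip":1,"slide":[0,0,0],"yaw":0.05},{"grip":1,"slide":[0,0,0],"yaw":0},{"grip":1,"slide":[0,0,0],"yaw":0}]'; python3 -c "
from h import *
o=manip.get_obs(); q=o['ee_rot']; print(np.degrees(2*np.arctan2(q[1],q[0]))%360, o['torque'])"
```

```text
clock: 9.45
position: [0.4932, 0.2843, 0.1711]
ee_rot: [0.373, 0.928, -0.0, 0.001]
ft_force: [-3.1, -5.1, 10.3]
grip_width: 0.147
grasp_force: 123.8
136.23907634294596 [-1.14002246  0.7867909   2.53986794]
```

The moment rises to 2.5 N m at 76°, so the lid is at its stop. I release and retreat.

```bash
python3 -m jog '[{"grip":-1,"slide":[0,0,0],"yaw":0},{"grip":-1,"slide":[0,0,0],"yaw":0},{"grip":-1,"slide":[0,0,0],"yaw":0},{"grip":-1,"slide":[0,0,0],"yaw":0},{"grip":-1,"slide":[0,0,0],"yaw":0},{"grip":-1,"slide":[0,0,0],"yaw":0}]'; python3 -m jog '[{"grip":-1,"slide":[0,0,-2],"yaw":0},{"grip":-1,"slide":[0,0,-3],"yaw":0},{"grip":-1,"slide":[0,0,-4],"yaw":0},{"grip":-1,"slide":[0,0,-4],"yaw":0},{"grip":-1,"slide":[0,0,0],"yaw":0}]'; python3 - <<'E'
from h import *
im=manip.camera("scene"); r=cv2.resize(im[165:225,225:295],None,fx=9,fy=9,interpolation=cv2.INTER_CUBIC)
c=np.array([.4925,.2845]); u=np.array([np.cos(np.radians(-43)),np.sin(np.radians(-43))])
for s in(.028,-.028): cv2.circle(r,tuple(((proj("scene",[*(c+s*u),.128])-[225,165])*9+4).astype(int).tolist()),3,(0,0,255),-1)
cv2.imwrite("pics/end.png",r)
E
```

```text
clock: 10.05
position: [0.493, 0.2844, 0.1698]
ee_rot: [0.375, 0.927, -0.0, -0.0]
ft_force: [0.5, 0.3, -0.0]
grip_width: 1.002
grasp_force: 0.0
clock: 10.55
position: [0.4947, 0.2851, 0.3056]
ee_rot: [0.375, 0.927, 0.004, 0.002]
ft_force: [-0.2, 0.3, 0.1]
grip_width: 1.002
grasp_force: 0.0
```

View pics/end.png

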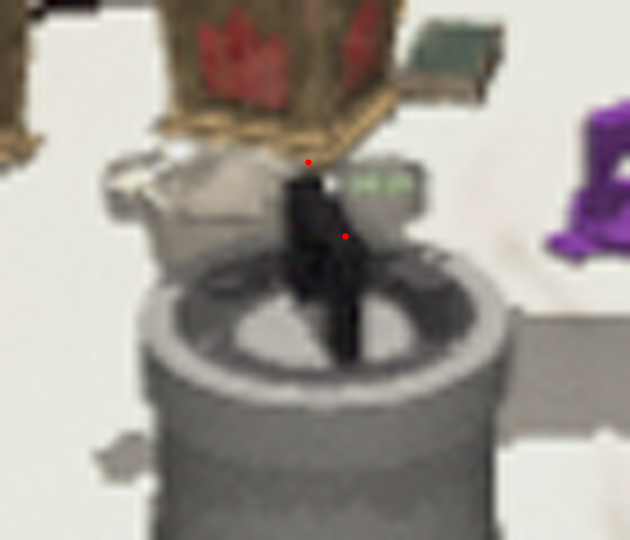

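The lid sits level in the mouth, with the bar's top ends at crop (303,178) and (350,245), along the predicted turned direction. The cup stands untouched at (200,200) and the gripper is clear. I hand in.

```bash
python3 -c "
from workcell import manip
print(manip.hand_in())"
```

```text
the job is handed in; nothing more can be done
None
```

I closed the canister with the tabbed lid: pressed about 3 mm down, turned about 76° clockwise to its stop, then released. I handed the job in at about 10.6 s; the hand-in call gave no verdict, and I never went near the plain lid or the cup.

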